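# Roll a roller up the gauge ramp and hold it home

### The job

Push the metal roller slowly up the ramp with the fingertips until it is fully home: square against both steel pads of the stop, with the sprung plunger between them pushed in. Do not let it run back down; it is only pushed, never pinched or lifted. Finish while still holding the roller pressed home with the fingertips, and leave everything else on the bench where it stands.

Things in the scene. Friction and masses are not known exactly. Their poses are not given: they have to be found in the camera images.
- ramp: low aluminium ramp on a grey base plate, 112 mm wide (x), 285 mm long (y), fixed to the bench. Origin: underside of the plate. +y points uphill (roughly to the robot's left), z up. Along y: foot lip -137 to -130 mm (top 20 mm above the bench), flat infeed -130 to -30 mm (surface 12 mm above the bench), then a slope of 9 degrees, then a grey stop block, about +87 to +125 mm, 82 mm tall
- slope: the slope of the ramp. Origin: middle of its lower edge, on the surface (ramp y -30 mm, 12 mm above the bench). +y points up along the slope (9 degrees above level), x across, z square to the surface. Low cheeks either side of infeed and slope, 86 mm apart inside, stand 9 to 11 mm above the surface
- stop_face (a point): point midway between the two steel pads of the stop, in the plane of their faces, 125 mm up the slope and 26 mm above its surface. The pads are 22 mm wide, centred 28 mm to either side. A roller that is home has its centre 26 mm down the slope from this point
- plunger (a joint): sprung steel plunger, 12 mm diameter, between the pads at the height of the roller's axis; it stands 5 mm out of the pads' plane. Value: how far it is pushed in, 0 = out, 0.005 m = flush with the pads. The spring takes about 1.2 N to start and 4.2 N fully in, and drives the roller back if it is let go
- roller: loose aluminium roller, 52 mm diameter, 76 mm long with a stub shaft at either end (88 mm over all), about 0.3 kg, polished (friction about 0.35 on fingers and ramp). Origin: its centre, on the axis; x runs along its axis (y and z turn as it rolls). It starts at rest on the flat infeed, lying across the ramp and up to about 6 degrees out of square, and rolls freely
- jar: clear sample jar with an off-white screw lid, 45 mm across, 50 mm tall, standing behind the ramp's stop; origin at the centre of its underside; leave it alone
- vial: small reagent vial with a screw cap, 28 mm across, 60 mm tall, standing on the bench just before the ramp's foot; origin at the centre of its underside; leave it alone
- bottle: square brown plastic bottle, 43 mm square, 84 mm tall, standing at the right of the bench; origin at the centre of its underside; leave it alone
- beaker: glass beaker, 76 mm across, 96 mm tall, standing at the right of the bench; origin at the centre of its underside; leave it alone
Things that resemble listed ones, but are neither listed nor needed, are in the scene too. Leave any pink look-alike of the roller alone.

How it is judged:
By the outcome, as a careful person would: the job done as asked, in the order asked, and still so for the second after the job is handed in, while the arm keeps its last pose, push and grip.
It also fails if it takes over 35 s, if anything falls off the work surface, if the arm or the gripper's body presses on something with over 40 N, if the wrist force passes 120 N, or if a joint passes its speed limit or range.

### The arm

A 7-joint arm with a two-finger parallel gripper is mounted at the origin on the work surface; the furniture and walls round the work are solid. World frame = base frame: x ahead of the robot, y to its left, z up, the work surface at z = 0. Lengths are in m, angles in rad, forces in N, time in s.
With the tool pointing down it reaches from about 0.35 to 0.9 m from the base axis. Payload 8.1 kg.
Tool frame: the origin (TCP) lies midway between the tips of the shut fingers; the grasp point (between the pads) lies 19 mm behind it; z points along the fingers, x is the direction in which the jaws open and shut, and the axes are right-handed (so a half turn about z gives the same grasp; the last joint's range is limited). The gripper opens to 92 mm and grips with 3 to 60 N. Pads are 19 mm wide; open, the fingers measure 130 mm over their backs; the gripper's body (75 mm by 190 mm) begins 47 mm behind the grasp point.
Start: joints at [1.247, 0.434, 0.025, 1.573, -0.012, 1.134, -0.075], TCP at [0.137, -0.61, 0.227] pointing down, gripper open.
Joint ranges: [-2.62, 2.62], [-0.44, 2.09], [-1.27, 1.32], [0.08, 2.57], [-1.32, 4.46], [0.12, 2], [-2.74, 2.74]. Speed limits (rad/s): [2.22, 2.22, 3.01, 3.01, 3.14, 3.14, 3.14].

### API

Orientations are given as a rotation vector (axis times angle).
In Python, from cell import arm gives the robot as it stands. The module is installed in compiled form; this text tells all that it offers.
- The arm moves only by the tool play_rows, never from a script. Its argument "motion" is a list of rows, each a list of 7 numbers: the gripper's target within -1 to 1 (fully open at 1, half-way at 0, shut at -1), then the shift along the tool's x, y, z in mm, then the turn, a rotation vector about the tool's x, y, z in rad. In form: [[claw, tx, ty, tz, ax, ay, az], ...]. A call has 1 to 10 rows; each row is the pose to reach, as a shift and turn from the pose measured when the call began, along the tool's axes at that moment; what a row does not reach only later rows make up. A row lasts 1/10 s, in which the tool goes at most 50 mm and 8.59 degrees, less where a joint would pass 70% of its speed; a pose out of reach is approached as far as the arm can. A call with a gripper value outside its range is refused whole. The fingers move at their own pace and stop on an object; "force" is the grip in N (left out, the last holds). Time passes only in rows, so rows that repeat a pose let the fingers close. It gives the time, the measured TCP pose, the force and the opening at its end, in the units of the state.
- arm.observe(): the state, without advancing time (a new reading comes with each control period).
- arm.get_image(name): name is "scene" or "top" or "wrist"; returns a dict with "img" (384x512x3 uint8, blue, green, red), "depth" (384x512 float32, m along the optical axis (not along the pixel's ray), 0 where there is no reading), "K" (3x3 intrinsics, pixels), "rvec" (rotation vector, rad) and "tvec" (3), from world to camera coordinates, as OpenCV has them. Camera axes: x right, y down, z forward; pixel columns grow to the right and rows downward; lengths in m; the calibration is good to about 2 mm. A picture is of the moment at which its call begins.
- arm.sign_off(): hands the job in, once; it reports no verdict.
Trained networks look in a picture, given as the dict that the camera call returned (one of the last four; its "shot" number tells which), for a name from the list of things; names that differ only in an ending like _2 or _b are one class to them, and where a whole thing is asked for, a point or a joint stands for the part that bears it (a point fixed in the world has none). Each returns a list of dicts, best first, with "score" (0 to 1); they miss things now and then, are a little off and sometimes report something else, mostly with a low value. They report only what shows in the picture. A call takes as long as a camera call. They do not tell look-alikes from the thing itself.
- arm.look_for(picture, query): "box" ([left, top, width, height] as shares, 0 to 1, of the picture: columns of its width, rows of its height, round what is visible of it).
The state is a dict: "clock": time; "joints": joint angles; "dq": joint speeds; "joint_efforts": joint torques, N m; "position": TCP position; "ee_rot": TCP orientation; "force": force on the tool from outside, world axes, zero at the start; "ft_torque": the same for the moment, N m; "width": opening from 0.0 (shut) to 1.0 (fully open).
Only numpy, scipy, OpenCV 4.12 (cv2) and the standard library are available. Lean on these libraries where they do the work, as an engineer would, in place of code of your own. Each camera call takes 0.05 s, during which the arm holds its last target. There are 200 camera calls.

## Working session

There is one attempt and no reset: what is moved stays moved. The work goes in short steps, Python scripts to look and compute and a tool call to move; the robot and the scene stay as the last step left them, time stands still between calls to the robot, and variables do not carry over. Pictures are saved under pics/ and viewed, on a budget of 10 in all, crops included, one or two more only if the job needs it, and the job is handed in when it is done.

Besides the shell and the picture viewer there is one more tool, called by a JSON object that holds its "method" and its "body", one argument or row to a line. play_rows: Moves the arm, as the interface text tells. Its arguments: {"type":"object","properties":{"motion":{"type":"array"},"force":{"type":"number"}},"required":["motion"]}

```bash
mkdir -p pics
cat > h.py <<'E'
from cell import arm
import numpy as np, cv2
from scipy.spatial.transform import Rotation as R
def pts(p):
    K=p["K"];d=p["depth"];v,u=np.mgrid[:d.shape[0],:d.shape[1]]
    c=np.stack([(u-K[0,2])*d/K[0,0],(v-K[1,2])*d/K[1,1],d],-1)
    w=(c-np.ravel(p["tvec"]))@R.from_rotvec(np.ravel(p["rvec"])).as_matrix()
    w[d<=0]=np.nan
    return w
def proj(p,P):
    return cv2.projectPoints(np.array(P,float).reshape(-1,3),np.ravel(p["rvec"]),np.ravel(p["tvec"]),p["K"],None)[0][:,0]
E
python3 - <<'E'
from h import *
s=arm.observe();print(s)
ims=[]
for n in("scene","top"):
    p=arm.get_image(n);ims.append(p["img"].copy());w=pts(p);np.savez(n+".npz",w=w,**{k:np.array(p[k]) for k in("img","K","rvec","tvec")})
    for q in("roller","ramp","vial","jar"):
        for r in arm.look_for(p,q)[:3]:
            b=np.array(r["box"])*[512,384,512,384];c=(b[:2]+b[2:]/2).astype(int)
            print(n,q,round(r["score"],2),b.round(),w[c[1],c[0]].round(3))
    cv2.imwrite(f"pics/{n}0.png",cv2.resize(p["img"],(768,576)))
E
```

```text
{'clock': 0.0, 'joints': array([ 1.24741825,  0.43521769,  0.02500067,  1.57411359, -0.01161812,
        1.13399264, -0.07513766]), 'dq': array([-3.04871199e-04, -3.60001013e-04, -8.55379196e-05,  7.87111553e-04,
        5.09673288e-04, -1.94228711e-04, -1.00007049e-03]), 'joint_efforts': array([ 8.96171805e-04, -6.67854738e+01,  9.85653587e-01, -3.14457393e+01,
       -6.03510719e-02,  4.28119116e-02,  1.95771354e-04]), 'position': array([ 0.13668781, -0.60933794,  0.2259422 ]), 'ee_rot': array([-2.45182095e+00,  1.96281786e+00,  2.07320116e-03]), 'force': array([-0.60049359,  0.23294744,  0.46415865]), 'ft_torque': array([ 0.00019959, -0.0298466 , -0.00370998]), 'width': 1.0041833831648312}
scene roller 0.95 [272. 196.  37.  38.] [ 0.44  -0.188  0.057]
scene roller 0.71 [179. 140.  21.  32.] [0.441 0.186 0.045]
scene ramp 0.83 [200. 167. 125.  84.] [ 0.451 -0.093  0.016]
scene vial 0.61 [340. 226.  13.  29.] [ 0.487 -0.302  0.033]
scene jar 0.74 [204. 165.  79.  60.] [ 0.443 -0.035  0.027]
scene jar 0.65 [197. 170.  14.  26.] [0.4   0.065 0.032]
top roller 0.71 [156. 185.  30.  25.] [0.458 0.199 0.052]
top roller 0.64 [281. 178.  21.  28.] [ 0.463 -0.17   0.062]
top ramp 0.68 [220. 175.  90.  52.] [ 0.445 -0.087  0.021]
top vial 0.5 [326. 175.  14.  11.] [ 0.493 -0.3    0.062]
top jar 0.55 [201. 203.  19.  14.] [0.414 0.079 0.053]
top jar 0.47 [221. 175.  93.  53.] [ 0.442 -0.097  0.016]
```

View pics/scene0.png

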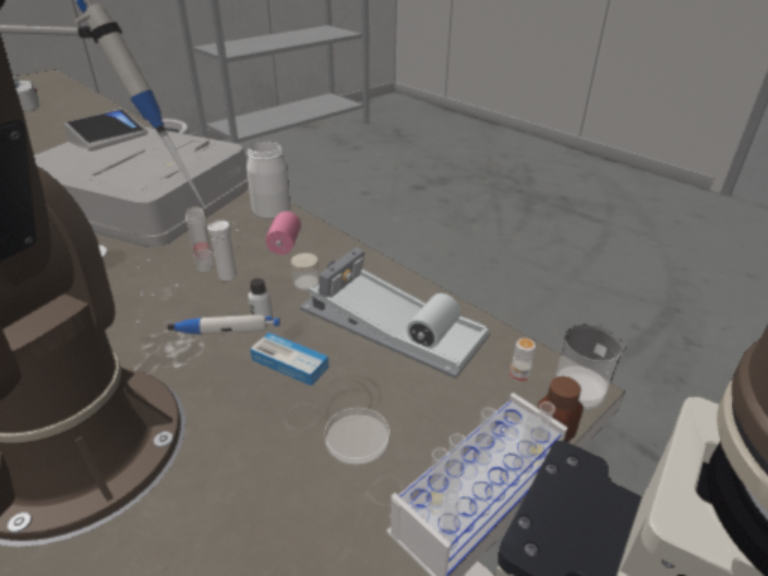

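View pics/top0.png

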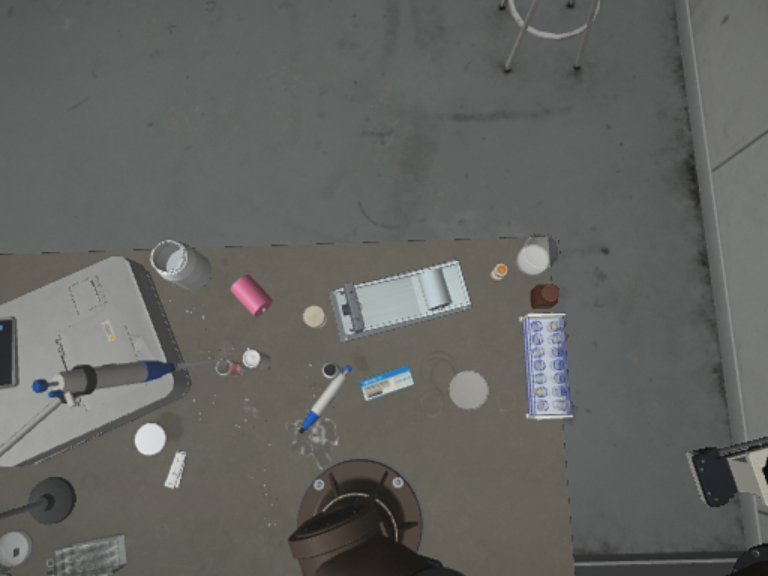

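The scene picture shows the metal roller lying on the ramp's infeed at about (435,320) and a pink look-alike at (284,232), off the ramp. The top picture has them at (437,287) and (251,295). The one on the ramp is the roller I need. Next I fit the ramp pose from depth.

Run:
```python
from h import *
for n in("scene","top"):
    f=np.load(n+".npz");w=f["w"]
    m=(w[...,2]>.006)&(w[...,2]<.1)&(w[...,0]>.33)&(w[...,0]<.58)&(w[...,1]<.06)&(w[...,1]>-.28)
    k,l,st,ce=cv2.connectedComponentsWithStats(m.astype(np.uint8));
    i=1+np.argmax(st[1:,4]);P=w[l==i]
    print(n,st[i],P.min(0),P.max(0))
    r=cv2.minAreaRect(P[:,:2].astype(np.float32)*1000);print(r)
    # roller points: z>.035 with y<-.1
    Q=P[(P[:,2]>.04)&(P[:,1]<-.08)];print("roller",len(Q),Q.mean(0),cv2.minAreaRect(Q[:,:2].astype(np.float32)*1000))
    Q=P[(P[:,2]>.065)&(P[:,1]>-.08)];print("stop",len(Q),Q.mean(0),cv2.minAreaRect(Q[:,:2].astype(np.float32)*1000))
s=arm.observe();print(R.from_rotvec(s["ee_rot"]).as_matrix().round(3))
p=arm.get_image("wrist");T=R.from_rotvec(np.ravel(p["rvec"])).as_matrix();print("cam pos",-T.T@np.ravel(p["tvec"]),T.round(2),p["K"])
```

```text
scene [ 202  165  125   85 4399] [ 0.36427576 -0.24409838  0.00600657] [0.53065413 0.03369586 0.08279835]
((443.6940612792969, -95.90956115722656), (108.92105865478516, 284.46405029296875), 13.866168022155762)
roller 631 [ 0.45534912 -0.1749953   0.05456055] ((458.8033142089844, -169.56163024902344), (85.32235717773438, 49.053131103515625), 14.536081314086914)
stop 322 [ 0.4203416  -0.00691292  0.07506327] ((424.0399169921875, 2.894744873046875), (97.44229888916016, 35.692134857177734), 12.399264335632324)
top [ 220  172   95   56 3075] [ 0.36356493 -0.24453644  0.00600913] [0.53419639 0.05322891 0.08739599]
((447.4288024902344, -95.31758117675781), (116.94641876220703, 286.8500671386719), 13.702252388000488)
roller 426 [ 0.46029324 -0.16581397  0.0585214 ] ((462.1375427246094, -167.04539489746094), (86.91630554199219, 50.85569381713867), 14.878968238830566)
stop 255 [ 0.42477864 -0.00112237  0.0789952 ] ((425.8187561035156, 3.0992279052734375), (98.21862030029297, 36.0535774230957), 12.220047950744629)
[[ 0.219 -0.976  0.   ]
 [-0.976 -0.219  0.   ]
 [ 0.    -0.    -1.   ]]
cam pos [ 0.21428243 -0.5927117   0.38508808] [[ 0.22 -0.98  0.  ]
 [-0.93 -0.21  0.29]
 [-0.29 -0.07 -0.96]] [[285.14735805   0.         258.18931881]
 [  0.         285.14735805 191.1952103 ]
 [  0.           0.           1.        ]]
```

{"method": "play_rows", "body": {
  "motion": [
    [-0.2, -10, -14, 0, 0, 0, -0.04],
    [-0.2, -30, -40, 0, 0, 0, -0.13],
    [-0.2, -55, -72, 0, 0, 0, -0.25],
    [-0.2, -82, -108, 0, 0, 0, -0.4],
    [-0.2, -110, -145, 0, 0, 0, -0.53],
    [-0.2, -138, -182, 0, 0, 0, -0.66],
    [-0.2, -165, -219, 0, 0, 0, -0.79],
    [-0.2, -190, -252, 0, 0, 0, -0.9],
    [-0.2, -210, -278, 0, 0, 0, -0.98],
    [-0.2, -218, -289, 0, 0, 0, -1.02]
  ]
}}

```text
clock: 1.55
position: [0.3736, -0.3296, 0.2271]
ee_rot: [-3.101, 0.5, -0.002]
force: [-0.2, -1.3, -0.2]
width: 0.4
```

```bash
cat >> h.py <<'E'
RO=np.array([.446,-.0955]);YAW=np.radians(13.7)
def toworld(l): # ramp local m
    c,s=np.cos(YAW),np.sin(YAW);return np.array([RO[0]+c*l[0]-s*l[1],RO[1]+s*l[0]+c*l[1],l[2]])
def tolocal(P):
    c,s=np.cos(YAW),np.sin(YAW);d=np.asarray(P)-[*RO,0];return np.stack([c*d[...,0]+s*d[...,1],-s*d[...,0]+c*d[...,1],d[...,2]],-1)
def goto(l):
    s=arm.observe();M=R.from_rotvec(s["ee_rot"]);c,q=np.cos(YAW),np.sin(YAW)
    T=R.from_matrix(np.array([[c,q,0],[q,-c,0],[0,0,-1]]).T)
    print("shift mm",(M.inv().apply(toworld(l)-s["position"])*1000).round(1),"turn",(M.inv()*T).as_rotvec().round(3))
def st():
    s=arm.observe();print("t",s["clock"],"joints",s["joints"].round(2),"loc mm",(tolocal(s["position"])*1000).round(1),"F",s["force"].round(2),"M",s["ft_torque"].round(2),"w",round(s["width"],3))
E
python3 -c "
from h import *
st();goto([-.0036,-.122,.15])"
```

```text
t 1.55 joints [ 0.89  0.25 -0.34  1.85  0.1   1.05  0.2 ] loc mm [-125.8 -210.3  227.1] F [-0.18 -1.25 -0.2 ] M [ 0.02 -0.1   0.01] w 0.4
shift mm [  56.6 -139.6   77.3] turn [-0.001 -0.001 -0.559]
```

{"method": "play_rows", "body": {
  "motion": [
    [-0.2, 3, -8, 2, 0, 0, -0.03],
    [-0.2, 10, -26, 10, 0, 0, -0.1],
    [-0.2, 20, -50, 22, 0, 0, -0.19],
    [-0.2, 31, -76, 36, 0, 0, -0.3],
    [-0.2, 41, -102, 50, 0, 0, -0.4],
    [-0.2, 50, -123, 64, 0, 0, -0.49],
    [-0.2, 55, -135, 72, 0, 0, -0.54],
    [-0.2, 57, -140, 77, 0, 0, -0.56],
    [-0.2, 57, -140, 77, 0, 0, -0.56]
  ]
}}

```text
clock: 2.45
position: [0.4715, -0.2146, 0.1496]
ee_rot: [-3.118, -0.376, -0.0]
force: [-0.6, -0.1, 0.1]
width: 0.401
```

Run:
```python
from h import *
st();goto([-.0036,-.122,.15])
p=arm.get_image("wrist");w=pts(p)
print([(r["score"],np.array(r["box"])*[512,384,512,384]) for r in arm.look_for(p,"roller")])
L=tolocal(w)*1000;np.savez("w1.npz",L=L)
m=(L[...,2]>4)&(L[...,2]<75)&(abs(L[...,0])<75)&(L[...,1]>-145)&(L[...,1]<130)
Q=L[m&(L[...,2]>44)&(L[...,1]<-30)&(abs(L[...,0])<37)];print("roller top",len(Q),Q.min(0),Q.max(0))
# ridge: per x bin circle fit -> axis
for a in range(-35,36,10):
    q=Q[abs(Q[:,0]-a)<5]
    if len(q)>20:
        A=np.c_[2*q[:,1:],np.ones(len(q))];s=np.linalg.lstsq(A,(q[:,1:]**2).sum(1),rcond=None)[0];print(a,len(q),s[:2].round(1),"r",np.sqrt(s[2]+s[0]**2+s[1]**2).round(1))
cv2.imwrite("pics/w1.png",p["img"])
```

```text
t 2.45 joints [ 0.7   0.39 -0.48  1.9   0.23  0.91  0.34] loc mm [  -3.5 -121.8  149.6] F [-0.58 -0.08  0.07] M [-0.02 -0.09  0.05] w 0.401
shift mm [-0.1  0.2 -0.4] turn [-0.001 -0.     0.001]
[(0.69, array([216.0128, 112.512 ,  90.112 ,  57.216 ])), (0.23, array([251.2896, 245.6832,  23.9104,  17.7024]))]
roller top 4734 [-36.98448344 -99.8257121   44.03612922] [ 36.94978037 -48.04748926  66.16311912]
-35 437 [-74.9  39.1] r 25.3
-25 645 [-74.7  38.7] r 25.5
-15 649 [-74.6  39. ] r 25.4
-5 620 [-74.3  39. ] r 25.3
5 640 [-74.1  38.8] r 25.5
15 653 [-74.   38.8] r 25.5
25 650 [-73.8  39.1] r 25.3
35 440 [-73.6  38.7] r 25.6
```

View pics/w1.png

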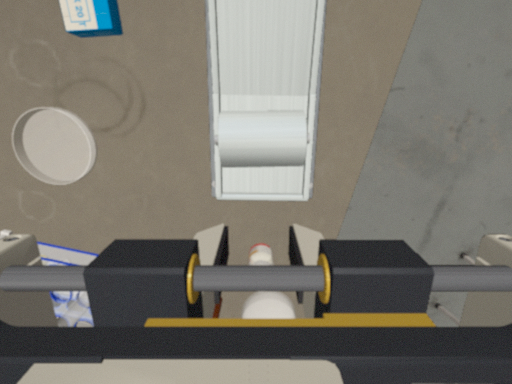

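The wrist view shows the metal roller at (262,138), lying across the infeed with the fingers behind it at rows 230–290. The axis comes out at y = −74 mm and z = 39 mm, as expected, and about 1° out of square. I'll check the ramp yaw and centre from the cheeks.

Run:
```python
from h import *
L=np.load("w1.npz")["L"]
# ramp silhouette edges vs bench: z>7
P=[]
for y in range(-120,60,10):
    m=(abs(L[...,1]-y)<5)&(L[...,2]>6)&(L[...,2]<40)&(abs(L[...,0])<70)
    x=L[...,0][m]
    if len(x)>30:
        s=L[...,2][m&(abs(L[...,0])<30)]
        P.append((y,*np.percentile(x,[.5,99.5]),np.median(s) if len(s) else -1))
P=np.array(P);print(P.round(1))
c=(P[:,1]+P[:,2])/2;print("centre fit",np.polyfit(P[:,0],c,1),"mean",c.mean(), "rad/mm slopes L,R",np.polyfit(P[:,0],P[:,1],1)[0],np.polyfit(P[:,0],P[:,2],1)[0])
m=(L[...,1]<-100)&(L[...,2]>15)&(L[...,2]<26)&(abs(L[...,0])<50)
print("foot y range",np.percentile(L[...,1][m],[1,50]))
```

```text
[[-120.   -54.4   55.3   12.6]
 [-110.   -54.8   56.    12.6]
 [-100.   -54.5   56.6   -1. ]
 [ -90.   -54.9   56.1   -1. ]
 [ -80.   -54.8   56.7   -1. ]
 [ -70.   -54.1   56.9   -1. ]
 [ -60.   -54.6   57.1   -1. ]
 [ -50.   -54.    56.7   12.5]
 [ -40.   -53.3   56.7   12.5]
 [ -30.   -53.4   56.6   13.3]
 [ -20.   -53.2   56.7   14.8]
 [ -10.   -52.9   57.    16.3]
 [   0.   -53.3   57.3   17.9]
 [  10.   -52.5   57.4   19.5]
 [  20.   -53.1   57.3   21.1]
 [  30.   -52.6   57.7   22.7]
 [  40.   -52.6   57.8   24.1]]
centre fit [0.01321195 2.07786408] mean 1.5493860113453957 rad/mm slopes L,R 0.015499125419139028 0.010924777819253986
foot y range [-280.81392092 -137.05151297]
```

```bash
sed -i 's/^RO=.*/RO=np.array([.448,-.095]);YAW=np.radians(12.95)/' h.py; python3 -c "
from h import *
st();goto([0,-.121,.028])"
```

```text
t 2.55 joints [ 0.7   0.39 -0.48  1.9   0.23  0.91  0.34] loc mm [  -4.3 -122.9  150.5] F [-1.44  0.33  0.14] M [ 0.02 -0.09  0.01] w 0.4
shift mm [  4.2  -1.9 122.5] turn [ 0.    -0.001  0.012]
```

{"method": "play_rows", "body": {
  "motion": [
    [-0.2, 1, 0, 6, 0, 0, 0.003],
    [-0.2, 2, -1, 20, 0, 0, 0.006],
    [-0.2, 3, -1.5, 38, 0, 0, 0.009],
    [-0.2, 4, -2, 58, 0, 0, 0.012],
    [-0.2, 4, -2, 78, 0, 0, 0.012],
    [-0.2, 4, -2, 96, 0, 0, 0.012],
    [-0.2, 4, -2, 110, 0, 0, 0.012],
    [-0.2, 4, -2, 118, 0, 0, 0.012],
    [-0.2, 4, -2, 122, 0, 0, 0.012],
    [-0.2, 4, -2, 122.5, 0, 0, 0.012]
  ]
}}

```text
clock: 3.55
position: [0.4749, -0.2131, 0.0279]
ee_rot: [3.121, 0.353, 0.001]
force: [0.1, 0.3, -0.0]
width: 0.398
```

```bash
python3 -c "
from h import *
st();goto([0,-.09,.027])"
```

```text
t 3.55 joints [ 0.62  0.56 -0.4   2.    0.36  0.64  0.21] loc mm [  -0.2 -121.1   27.9] F [ 0.11  0.27 -0.05] M [ 0.01 -0.1   0.04] w 0.398
shift mm [  0.2 -31.1   0.9] turn [ 0.    -0.001 -0.001]
```

{"method": "play_rows", "body": {
  "motion": [
    [-0.2, 0, -3, 0, 0, 0, 0],
    [-0.2, 0, -6, 0.2, 0, 0, 0],
    [-0.2, 0, -8, 0.3, 0, 0, 0],
    [-0.2, 0, -9, 0.5, 0, 0, 0],
    [-0.2, 0, -10, 0.5, 0, 0, 0],
    [-0.2, 0, -11, 0.5, 0, 0, 0],
    [-0.2, 0, -12, 0.5, 0, 0, 0],
    [-0.2, 0, -13, 0.5, 0, 0, 0],
    [-0.2, 0, -14, 0.5, 0, 0, 0],
    [-0.2, 0, -15, 0.5, 0, 0, 0]
  ]
}}

```text
clock: 4.55
position: [0.4715, -0.1984, 0.0274]
ee_rot: [3.121, 0.353, 0.001]
force: [0.1, -0.2, 0.7]
width: 0.401
```

```bash
cat >> h.py <<'E'
def roller(save=None):
    p=arm.get_image("wrist");L=tolocal(pts(p))*1000
    if save: cv2.imwrite(save,p["img"])
    b=[r for r in arm.look_for(p,"roller")][:1]
    if not b: print("no roller");return
    print("score",b[0]["score"]);b=np.array(b[0]["box"])*[512,384,512,384];print("box",b.round())
    x0,y0,x1,y1=np.r_[b[:2],b[:2]+b[2:]].astype(int);Q=L[y0:y1,x0:x1].reshape(-1,3);Q=Q[np.isfinite(Q[:,0])]
    for a in range(-30,31,15):
        q=Q[abs(Q[:,0]-a)<7];q=q[(q[:,2]>35)&(q[:,2]<85)]
        if len(q)<30: continue
        t=np.percentile(q[:,2],98);q=q[q[:,2]>t-14]
        A=np.c_[2*q[:,1:],np.ones(len(q))];s=np.linalg.lstsq(A,(q[:,1:]**2).sum(1),rcond=None)[0];print(a,len(q),"axis y,z",s[:2].round(1),"r",np.sqrt(s[2]+s[0]**2+s[1]**2).round(1))
E
python3 -c "
from h import *
st();roller()"
```

```text
t 4.55 joints [ 0.59  0.55 -0.4   2.02  0.36  0.63  0.18] loc mm [  -0.3 -106.    27.4] F [ 0.14 -0.25  0.71] M [-0.01 -0.09 -0.01] w 0.401
score 0.62
box [174. 137. 163. 102.]
-30 2625 axis y,z [-69.3  39.2] r 25.1
-15 2642 axis y,z [-68.8  39.1] r 25.2
0 2628 axis y,z [-68.3  39.1] r 25.2
15 2643 axis y,z [-67.8  39.1] r 25.2
30 2221 axis y,z [-67.4  39.2] r 25.1
```

{"method": "play_rows", "body": {
  "motion": [
    [-0.2, 0, -1.2, 0, 0, 0, 0],
    [-0.2, 0, -2.8, 0, 0, 0, 0],
    [-0.2, 0, -4.6, 0, 0, 0, 0],
    [-0.2, 0, -6.6, 0, 0, 0, 0],
    [-0.2, 0, -8.8, 0, 0, 0, 0],
    [-0.2, 0, -11, 0, 0, 0, 0],
    [-0.2, 0, -13.2, 0, 0, 0, 0],
    [-0.2, 0, -15.4, 0, 0, 0, 0],
    [-0.2, 0, -17.6, 0, 0, 0, 0],
    [-0.2, 0, -19.8, 0, 0, 0, 0]
  ]
}}

```text
clock: 5.65
position: [0.467, -0.1787, 0.0274]
ee_rot: [3.122, 0.353, 0.001]
force: [-0.5, -0.1, -0.3]
width: 0.4
```

```bash
python3 -c "
from h import *
st();roller('pics/w2.png')"
```

```text
t 5.65 joints [ 0.56  0.54 -0.4   2.05  0.36  0.62  0.14] loc mm [ -0.2 -85.9  27.4] F [-0.48 -0.12 -0.31] M [-0.06 -0.13 -0.03] w 0.4
score 0.91
box [170. 137. 165. 102.]
-30 2634 axis y,z [-49.2  39.1] r 25.2
-15 2653 axis y,z [-48.7  39.1] r 25.2
0 2653 axis y,z [-48.2  39.2] r 25.1
15 2660 axis y,z [-47.7  39.1] r 25.2
30 1996 axis y,z [-47.3  39.1] r 25.2
```

View pics/w2.png

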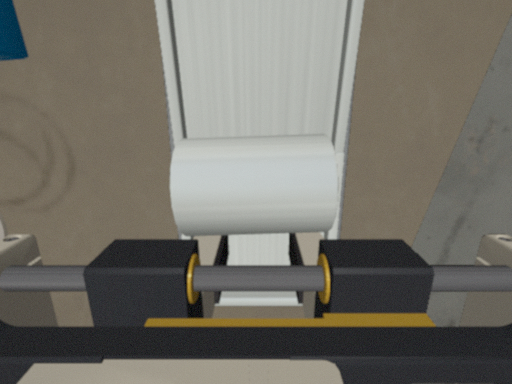

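The roller followed the 20 mm push. It sits at (252,187), is still about 1.8° out of square, and is slightly toward the −x cheek. I'll go on to the slope, where gravity seats it on both fingers, and check again there.

{"method": "play_rows", "body": {
  "motion": [
    [-0.2, 0, -1.5, 0, 0, 0, 0],
    [-0.2, 0, -3.5, 0, 0, 0, 0],
    [-0.2, 0, -6, 0, 0, 0, 0],
    [-0.2, 0, -8.5, 0, 0, 0, 0],
    [-0.2, 0, -11, 0, 0, 0, 0],
    [-0.2, 0, -13.5, 0, 0, 0, 0],
    [-0.2, 0, -16, 0, 0, 0, 0],
    [-0.2, 0, -18.5, -0.2, 0, 0, 0],
    [-0.2, 0, -21, -0.6, 0, 0, 0],
    [-0.2, 0, -23.5, -1, 0, 0, 0]
  ]
}}

```text
clock: 6.75
position: [0.4618, -0.1555, 0.0284]
ee_rot: [3.122, 0.354, 0.001]
force: [0.3, -1.2, 1.3]
width: 0.399
```

{"method": "play_rows", "body": {
  "motion": [
    [-0.2, 0, -2.5, -0.4, 0, 0, 0],
    [-0.2, 0, -5, -0.8, 0, 0, 0],
    [-0.2, 0, -7.5, -1.2, 0, 0, 0],
    [-0.2, 0, -10, -1.6, 0, 0, 0],
    [-0.2, 0, -12, -1.9, 0, 0, 0],
    [-0.2, 0, -13, -2.1, 0, 0, 0],
    [-0.2, 0, -14, -2.2, 0, 0, 0]
  ]
}}

```text
clock: 7.45
position: [0.4586, -0.1418, 0.0307]
ee_rot: [3.121, 0.354, 0.001]
force: [-0.5, -0.8, 0.3]
width: 0.403
```

```bash
python3 -c "
from h import *
st();roller('pics/w3.png')"
```

```text
t 7.45 joints [ 0.5   0.51 -0.41  2.1   0.35  0.6   0.07] loc mm [ -0.2 -48.   30.7] F [-0.46 -0.79  0.28] M [-0.32 -0.21  0.01] w 0.403
score 0.68
box [169. 140. 166.  98.]
-30 2667 axis y,z [-11.5  43. ] r 25.2
-15 2676 axis y,z [-11.4  43.1] r 25.2
0 2670 axis y,z [-11.3  43. ] r 25.3
15 2686 axis y,z [-11.3  43. ] r 25.2
30 1971 axis y,z [-11.2  43.1] r 25.1
```

The roller is now square to within 0.3°, resting on both fingers on the slope. About 75 mm to go.

{"method": "play_rows", "body": {
  "motion": [
    [-0.2, 0, -2, -0.3, 0, 0, 0],
    [-0.2, 0, -4.5, -0.7, 0, 0, 0],
    [-0.2, 0, -7, -1.1, 0, 0, 0],
    [-0.2, 0, -9.5, -1.5, 0, 0, 0],
    [-0.2, 0, -12, -1.9, 0, 0, 0],
    [-0.2, 0, -14.5, -2.3, 0, 0, 0],
    [-0.2, 0, -17, -2.7, 0, 0, 0],
    [-0.2, 0, -19.5, -3.1, 0, 0, 0],
    [-0.2, 0, -22, -3.5, 0, 0, 0],
    [-0.2, 0, -24.5, -3.9, 0, 0, 0]
  ]
}}

```text
clock: 8.55
position: [0.453, -0.1176, 0.0346]
ee_rot: [-3.122, -0.354, -0.001]
force: [1.2, -1.4, 0.6]
width: 0.404
```

{"method": "play_rows", "body": {
  "motion": [
    [-0.2, 0, -2.5, -0.4, 0, 0, 0],
    [-0.2, 0, -5, -0.8, 0, 0, 0],
    [-0.2, 0, -7.5, -1.2, 0, 0, 0],
    [-0.2, 0, -10, -1.6, 0, 0, 0],
    [-0.2, 0, -12.5, -2, 0, 0, 0],
    [-0.2, 0, -15, -2.4, 0, 0, 0],
    [-0.2, 0, -17.5, -2.8, 0, 0, 0],
    [-0.2, 0, -20, -3.2, 0, 0, 0],
    [-0.2, 0, -22, -3.5, 0, 0, 0],
    [-0.2, 0, -23.5, -3.7, 0, 0, 0]
  ]
}}

```text
clock: 9.55
position: [0.4477, -0.0945, 0.0383]
ee_rot: [-3.122, -0.354, -0.001]
force: [-0.1, -1.6, 1.1]
width: 0.401
```

```bash
python3 -c "
from h import *
st();roller('pics/w4.png')"
```

```text
t 9.55 joints [ 0.41  0.47 -0.42  2.14  0.34  0.59 -0.02] loc mm [-0.2  0.6 38.3] F [-0.1  -1.56  1.08] M [-0.33 -0.17 -0.02] w 0.401
score 0.89
box [171. 139. 165.  96.]
-30 2612 axis y,z [37.2 51.1] r 24.8
-15 2623 axis y,z [37.1 51. ] r 24.9
0 2595 axis y,z [37.1 51.1] r 24.8
15 2628 axis y,z [37.1 51. ] r 24.9
30 2040 axis y,z [37.1 51. ] r 24.9
```

View pics/w4.png

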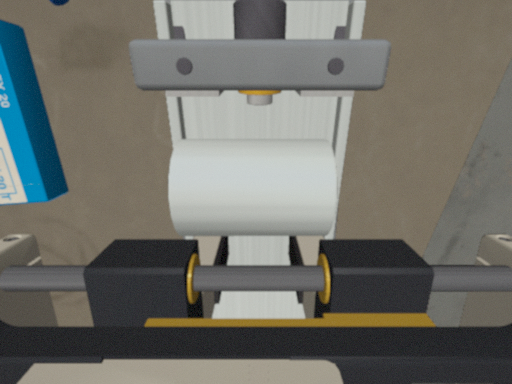

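The roller at (253,187) is parallel to the stop at rows 40–95, with the plunger at (259,98) still out. About 26 mm remain.

{"method": "play_rows", "body": {
  "motion": [
    [-0.2, 0, -2, -0.3, 0, 0, 0],
    [-0.2, 0, -4, -0.6, 0, 0, 0],
    [-0.2, 0, -6, -0.9, 0, 0, 0],
    [-0.2, 0, -8, -1.3, 0, 0, 0],
    [-0.2, 0, -10, -1.6, 0, 0, 0],
    [-0.2, 0, -12, -1.9, 0, 0, 0],
    [-0.2, 0, -14, -2.2, 0, 0, 0],
    [-0.2, 0, -16, -2.5, 0, 0, 0],
    [-0.2, 0, -18, -2.8, 0, 0, 0],
    [-0.2, 0, -19.5, -3.1, 0, 0, 0]
  ]
}}

```text
clock: 10.65
position: [0.4433, -0.0755, 0.0414]
ee_rot: [3.121, 0.354, 0.001]
force: [1.0, -3.3, -1.0]
width: 0.399
```

{"method": "play_rows", "body": {
  "motion": [
    [-0.2, 0, -1, -0.2, 0, 0, 0],
    [-0.2, 0, -2, -0.3, 0, 0, 0],
    [-0.2, 0, -3, -0.5, 0, 0, 0],
    [-0.2, 0, -4, -0.6, 0, 0, 0],
    [-0.2, 0, -5, -0.8, 0, 0, 0]
  ]
}}

```text
clock: 11.15
position: [0.4426, -0.0725, 0.0422]
ee_rot: [3.12, 0.352, 0.002]
force: [3.8, -14.9, -2.7]
width: 0.401
```

```bash
python3 -c "
from h import *
st();roller()"
```

```text
t 11.15 joints [ 0.37  0.46 -0.42  2.16  0.34  0.58 -0.07] loc mm [-0.2 23.1 42.2] F [  3.77 -14.91  -2.68] M [-3.19 -0.98  0.08] w 0.401
score 0.59
box [168. 149. 167.  88.]
-30 2653 axis y,z [59.6 54.4] r 25.2
-15 2667 axis y,z [59.5 54.5] r 25.1
0 2624 axis y,z [59.4 54.6] r 25.0
15 2658 axis y,z [59.4 54.4] r 25.3
30 1969 axis y,z [59.5 54.5] r 25.2
```

Run:
```python
from h import *
p=arm.get_image("wrist");cv2.imwrite("pics/w5.png",cv2.resize(p["img"][0:250,110:400],None,fx=2.4,fy=2.4,interpolation=cv2.INTER_CUBIC))
L=tolocal(pts(p))*1000
# pad faces/top: profile along column
for u in(210,259,305):
    print(u,[(v,*L[v,u,1:].round(1)) for v in range(80,170,6)])
```

```text
210 [(80, np.float64(114.6), np.float64(36.1)), (86, np.float64(111.5), np.float64(35.5)), (92, np.float64(108.1), np.float64(45.5)), (98, np.float64(104.9), np.float64(67.2)), (104, np.float64(102.4), np.float64(80.6)), (110, np.float64(100.2), np.float64(81.7)), (116, np.float64(97.8), np.float64(81.9)), (122, np.float64(95.4), np.float64(81.2)), (128, np.float64(93.0), np.float64(80.9)), (134, np.float64(90.7), np.float64(81.4)), (140, np.float64(88.1), np.float64(80.3)), (146, np.float64(85.4), np.float64(79.1)), (152, np.float64(81.0), np.float64(68.0)), (158, np.float64(78.7), np.float64(70.9)), (164, np.float64(76.3), np.float64(73.1))]
259 [(80, np.float64(112.0), np.float64(72.7)), (86, np.float64(109.6), np.float64(73.4)), (92, np.float64(107.2), np.float64(72.5)), (98, np.float64(104.8), np.float64(71.7)), (104, np.float64(102.4), np.float64(79.9)), (110, np.float64(100.1), np.float64(81.3)), (116, np.float64(97.8), np.float64(81.2)), (122, np.float64(95.4), np.float64(80.7)), (128, np.float64(93.1), np.float64(82.5)), (134, np.float64(90.6), np.float64(81.9)), (140, np.fl
[... 155 characters left out ...]
.4)), (164, np.float64(76.2), np.float64(72.6))]
305 [(80, np.float64(114.5), np.float64(35.3)), (86, np.float64(111.4), np.float64(35.1)), (92, np.float64(108.0), np.float64(45.9)), (98, np.float64(104.8), np.float64(66.2)), (104, np.float64(102.3), np.float64(80.7)), (110, np.float64(100.1), np.float64(82.4)), (116, np.float64(97.8), np.float64(82.6)), (122, np.float64(95.4), np.float64(82.0)), (128, np.float64(92.9), np.float64(80.7)), (134, np.float64(90.4), np.float64(80.5)), (140, np.float64(88.2), np.float64(82.0)), (146, np.float64(84.8), np.float64(76.2)), (152, np.float64(80.7), np.float64(67.3)), (158, np.float64(78.7), np.float64(71.9)), (164, np.float64(76.2), np.float64(72.8))]
```

View pics/w5.png

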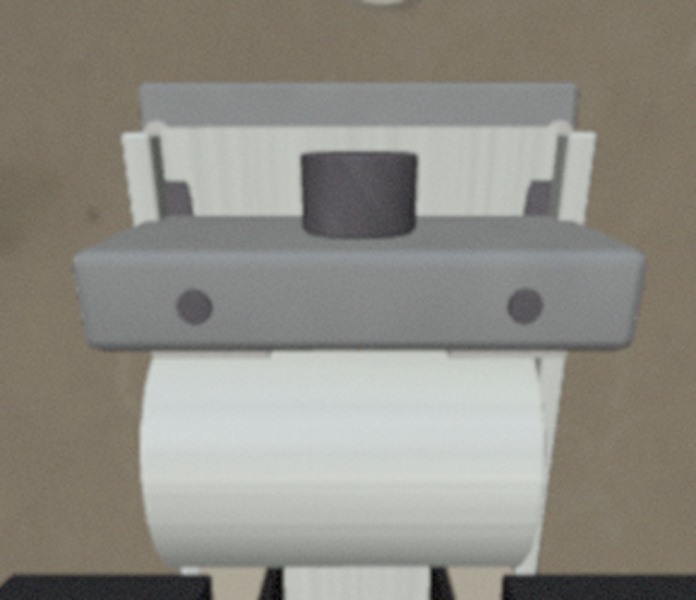

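The roller touches both pads across rows 345–360 of the crop. It is square, and the plunger is hidden behind it. The slope break in the first depth scan sat about 4.5 mm lower along y than I had assumed, which explains the 4 mm offset in home position. I'll press slightly more to confirm it is solid.

{"method": "play_rows", "body": {
  "motion": [
    [-0.2, 0, -2.5, -0.2, 0, 0, 0],
    [-0.2, 0, -3, -0.2, 0, 0, 0],
    [-0.2, 0, -3, -0.2, 0, 0, 0],
    [-0.2, 0, -3, -0.2, 0, 0, 0],
    [-0.2, 0, -3, -0.2, 0, 0, 0]
  ]
}}

```text
clock: 11.8
position: [0.4425, -0.0726, 0.0426]
ee_rot: [3.117, 0.348, 0.002]
force: [3.8, -15.9, -2.8]
width: 0.4
```

```bash
python3 -c "
from h import *
st();roller();st()"
```

```text
t 11.8 joints [ 0.37  0.46 -0.42  2.16  0.34  0.58 -0.08] loc mm [-0.3 23.  42.6] F [  3.75 -15.9   -2.85] M [-3.33 -0.96  0.21] w 0.4
score 0.63
box [172. 147. 163.  91.]
-30 2756 axis y,z [60.7 56.1] r 24.0
-15 2715 axis y,z [60.3 56.1] r 23.9
0 2666 axis y,z [60.1 56.2] r 23.9
15 2724 axis y,z [60.1 55.6] r 24.4
30 2019 axis y,z [60.2 55.2] r 24.8
t 11.9 joints [ 0.37  0.46 -0.42  2.16  0.34  0.58 -0.08] loc mm [-0.3 23.1 42.6] F [  3.46 -14.98  -2.43] M [-3.32 -0.94  0.19] w 0.398
```

The roller no longer moves, is square and is held with a steady 15 N or so, well above what the spring and slope need.

```bash
python3 -c "
from cell import arm
print(arm.sign_off())"
```

```text
the job is handed in; nothing more can be done
None
```

The roller is home against both steel pads. I handed the job in with the arm still pressing it there. I pushed it up the ramp with two part-open fingertips at about 20–25 mm/s, and robot time at hand-in was about 12 s.

**Last checks**
- **Pressed home:** the last close-up showed the roller against both pads. A further 3 mm of commanded push moved the fingertips by less than 0.5 mm. The push held steady at about 15–16 N, against roughly 5 N needed for the spring and the slope.
- **Square:** the axis was within about 0.1° of square on the first measurement at the stop. The one after the extra push was noisier, at about 0.5°.
- **Plunger:** the roller hides it from the wrist camera, so I am inferring that it is pushed in from the solid contact and the force.
- **Other objects:** the fingers touched only the roller. I did not take a final picture of the jar, vial, bottle and beaker.

**One disagreement:** the roller's measured home position was about 4 mm short of where my ramp fit put it. The first depth scan also put the start of the slope about 4.5 mm from where that fit had it, in the same direction, so I take it as an error in the fit and not a gap at the stop.

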